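# Shake chestnuts evenly over the roasting pan and switch the hot plate on

## Task

With the steel shaker, the tin with the bail handle, shake all eight chestnuts out over the roasting pan, spread evenly along its length so that the left, middle and right third each get at least two. Then stand the empty shaker back upright on the middle of the cork trivet, and last push the hot plate's toggle switch fully over towards the pan. Do not touch the chestnuts with the gripper, and leave the other things on the counter where they are.

Things in the scene. Friction and masses are not known exactly. Their poses are not given: they have to be found in the camera images.
- shaker: open-topped steel shaker tin, 158 long, 66 wide, walls 40 high, 105 over its bail, 250 g empty. Origin: on its underside. +z up, spout to its -x: the body runs from x = +68 to -45 mm (inside 60 wide, floor 3 thick), then the sides narrow a little and the floor rises to the open spout end at x = -90.
- shaker_grip (a point): middle of the black straight bar of the bail, 95 mm above the shaker's underside, at its x = +12 mm; the bar runs along the shaker's x, 86 long, 12 thick (along y), 18 tall; four thin wires slope from it at x = -20 and +44 mm of the shaker down to the side walls. Grip it across its thickness, TCP here
- shaker_lip (a point): middle of the open spout end, on its floor, where the chestnuts fall off; 54 mm wide inside, 15 mm above the shaker's underside. With the spout tipped down the chestnuts slide from a tilt of about 32 degrees, and over the rise before this lip from about 45; sooner if shaken
- pan_floor (a point): centre of the inner floor of the dark steel roasting pan that is fixed on the hot plate: inside 182 (its x) by 302 (its y), walls 26 above this floor, 4 thick; floor 49 above the counter. Its y runs along its length, +y to the left seen from the robot; the thirds meet at y = -50 and +50 mm
- hotplate: steel hot plate fixed to the counter, 285 by 350, 45 high. Origin on the counter; same axes as the pan, whose centre lies at x = +12. It runs from x = -175 (the robot's side) to x = +110; the switch stands on its robot-side strip at x = -135, y = -100 mm
- switch (a joint): toggle of the hot plate, 0 to 1 rad: 0 = off, leaning to the robot (-x of the hot plate); 1 = fully on, leaning to the pan. Stays where it is left; turns about a level axis 67 mm above the counter; a light push (2 N) moves it
- switch_tip (a point): centre of the black ball, 26 mm diameter, on the toggle's end, 50 mm from its axis
- trivet: round cork trivet fixed to the counter, 140 mm diameter, 6 thick; the shaker starts on it. Origin: centre of its underside
- nut0: chestnut, brown, squat, 24 mm wide, 20 mm high, 10 g, with a small flat base; one of eight alike. Origin: its centre
- nut1: chestnut, brown, squat, 24 mm wide, 20 mm high, 10 g, with a small flat base; one of eight alike. Origin: its centre
- nut2: chestnut, brown, squat, 24 mm wide, 20 mm high, 10 g, with a small flat base; one of eight alike. Origin: its centre
- nut3: chestnut, brown, squat, 24 mm wide, 20 mm high, 10 g, with a small flat base; one of eight alike. Origin: its centre
- nut4: chestnut, brown, squat, 24 mm wide, 20 mm high, 10 g, with a small flat base; one of eight alike. Origin: its centre
- nut5: chestnut, brown, squat, 24 mm wide, 20 mm high, 10 g, with a small flat base; one of eight alike. Origin: its centre
- nut6: chestnut, brown, squat, 24 mm wide, 20 mm high, 10 g, with a small flat base; one of eight alike. Origin: its centre
- nut7: chestnut, brown, squat, 24 mm wide, 20 mm high, 10 g, with a small flat base; one of eight alike. Origin: its centre
- bowl: bystander: steel bowl, 116 diameter, 55 high; origin under its centre
- bell: bystander: steel service bell, 80 diameter, 56 high; origin under its centre
- mill: bystander: dark wooden pepper mill, 54 diameter, 150 high; origin under its centre
- ramekin: bystander: white cup, 80 diameter, 45 high; origin under its centre
- spoon: bystander: spoon with a steel bowl and a wooden handle, 220 long, lying on the counter; handle to its -x
There are look-alikes about, which are no part of the job. Leave any green look-alike of the shaker alone.

How it is judged (in metres and radians):
On the way, in this order (a step that is already met when the one before it is completed fails the run):
1. all eight chestnuts lie in the pan, at least two in each third of its length (x of nut0 in the frame of pan_floor between -0.091 and 0.091 m and y of nut0 in the frame of pan_floor between -0.151 and 0.151 m and z of nut0 in the frame of pan_floor between -0.005 and 0.04 m and x of nut1 in the frame of pan_floor between -0.091 and 0.091 m and y of nut1 in the frame of pan_floor between -0.151 and 0.151 m and z of nut1 in the frame of pan_floor between -0.005 and 0.04 m and x of nut2 in the frame of pan_floor between -0.091 and 0.091 m and y of nut2 in the frame of pan_floor between -0.151 and 0.151 m and z of nut2 in the frame of pan_floor between -0.005 and 0.04 m and x of nut3 in the frame of pan_floor between -0.091 and 0.091 m and y of nut3 in the frame of pan_floor between -0.151 and 0.151 m and z of nut3 in the frame of pan_floor between -0.005 and 0.04 m and x of nut4 in the frame of pan_floor between -0.091 and 0.091 m and y of nut4 in the frame of pan_floor between -0.151 and 0.151 m and z of nut4 in the frame of pan_floor between -0.005 and 0.04 m and x of nut5 in the frame of pan_floor between -0.091 and 0.091 m and y of nut5 in the frame of pan_floor between -0.151 and 0.151 m and z of nut5 in the frame of pan_floor between -0.005 and 0.04 m and x of nut6 in the frame of pan_floor between -0.091 and 0.091 m and y of nut6 in the frame of pan_floor between -0.151 and 0.151 m and z of nut6 in the frame of pan_floor between -0.005 and 0.04 m and x of nut7 in the frame of pan_floor between -0.091 and 0.091 m and y of nut7 in the frame of pan_floor between -0.151 and 0.151 m and z of nut7 in the frame of pan_floor between -0.005 and 0.04 m and ((y of nut0 in the frame of pan_floor above 0.0503 m and (y of nut1 in the frame of pan_floor above 0.0503 m or y of nut2 in the frame of pan_floor above 0.0503 m or y of nut3 in the frame of pan_floor above 0.0503 m or y of nut4 in the frame of pan_floor above 0.0503 m or y of nut5 in the frame of pan_floor above 0.0503 m or y of nut6 in the frame of pan_floor above 0.0503 m or y of nut7 in the frame of pan_floor above 0.0503 m)) or (y of nut1 in the frame of pan_floor above 0.0503 m and (y of nut2 in the frame of pan_floor above 0.0503 m or y of nut3 in the frame of pan_floor above 0.0503 m or y of nut4 in the frame of pan_floor above 0.0503 m or y of nut5 in the frame of pan_floor above 0.0503 m or y of nut6 in the frame of pan_floor above 0.0503 m or y of nut7 in the frame of pan_floor above 0.0503 m)) or (y of nut2 in the frame of pan_floor above 0.0503 m and (y of nut3 in the frame of pan_floor above 0.0503 m or y of nut4 in the frame of pan_floor above 0.0503 m or y of nut5 in the frame of pan_floor above 0.0503 m or y of nut6 in the frame of pan_floor above 0.0503 m or y of nut7 in the frame of pan_floor above 0.0503 m)) or (y of nut3 in the frame of pan_floor above 0.0503 m and (y of nut4 in the frame of pan_floor above 0.0503 m or y of nut5 in the frame of pan_floor above 0.0503 m or y of nut6 in the frame of pan_floor above 0.0503 m or y of nut7 in the frame of pan_floor above 0.0503 m)) or (y of nut4 in the frame of pan_floor above 0.0503 m and (y of nut5 in the frame of pan_floor above 0.0503 m or y of nut6 in the frame of pan_floor above 0.0503 m or y of nut7 in the frame of pan_floor above 0.0503 m)) or (y of nut5 in the frame of pan_floor above 0.0503 m and (y of nut6 in the frame of pan_floor above 0.0503 m or y of nut7 in the frame of pan_floor above 0.0503 m)) or (y of nut6 in the frame of pan_floor above 0.0503 m and y of nut7 in the frame of pan_floor above 0.0503 m)) and ((y of nut0 in the frame of pan_floor between -0.0503 and 0.0503 m and (y of nut1 in the frame of pan_floor between -0.0503 and 0.0503 m or y of nut2 in the frame of pan_floor between -0.0503 and 0.0503 m or y of nut3 in the frame of pan_floor between -0.0503 and 0.0503 m or y of nut4 in the frame of pan_floor between -0.0503 and 0.0503 m or y of nut5 in the frame of pan_floor between -0.0503 and 0.0503 m or y of nut6 in the frame of pan_floor between -0.0503 and 0.0503 m or y of nut7 in the frame of pan_floor between -0.0503 and 0.0503 m)) or (y of nut1 in the frame of pan_floor between -0.0503 and 0.0503 m and (y of nut2 in the frame of pan_floor between -0.0503 and 0.0503 m or y of nut3 in the frame of pan_floor between -0.0503 and 0.0503 m or y of nut4 in the frame of pan_floor between -0.0503 and 0.0503 m or y of nut5 in the frame of pan_floor between -0.0503 and 0.0503 m or y of nut6 in the frame of pan_floor between -0.0503 and 0.0503 m or y of nut7 in the frame of pan_floor between -0.0503 and 0.0503 m)) or (y of nut2 in the frame of pan_floor between -0.0503 and 0.0503 m and (y of nut3 in the frame of pan_floor between -0.0503 and 0.0503 m or y of nut4 in the frame of pan_floor between -0.0503 and 0.0503 m or y of nut5 in the frame of pan_floor between -0.0503 and 0.0503 m or y of nut6 in the frame of pan_floor between -0.0503 and 0.0503 m or y of nut7 in the frame of pan_floor between -0.0503 and 0.0503 m)) or (y of nut3 in the frame of pan_floor between -0.0503 and 0.0503 m and (y of nut4 in the frame of pan_floor between -0.0503 and 0.0503 m or y of nut5 in the frame of pan_floor between -0.0503 and 0.0503 m or y of nut6 in the frame of pan_floor between -0.0503 and 0.0503 m or y of nut7 in the frame of pan_floor between -0.0503 and 0.0503 m)) or (y of nut4 in the frame of pan_floor between -0.0503 and 0.0503 m and (y of nut5 in the frame of pan_floor between -0.0503 and 0.0503 m or y of nut6 in the frame of pan_floor between -0.0503 and 0.0503 m or y of nut7 in the frame of pan_floor between -0.0503 and 0.0503 m)) or (y of nut5 in the frame of pan_floor between -0.0503 and 0.0503 m and (y of nut6 in the frame of pan_floor between -0.0503 and 0.0503 m or y of nut7 in the frame of pan_floor between -0.0503 and 0.0503 m)) or (y of nut6 in the frame of pan_floor between -0.0503 and 0.0503 m and y of nut7 in the frame of pan_floor between -0.0503 and 0.0503 m)) and ((y of nut0 in the frame of pan_floor below -0.0503 m and (y of nut1 in the frame of pan_floor below -0.0503 m or y of nut2 in the frame of pan_floor below -0.0503 m or y of nut3 in the frame of pan_floor below -0.0503 m or y of nut4 in the frame of pan_floor below -0.0503 m or y of nut5 in the frame of pan_floor below -0.0503 m or y of nut6 in the frame of pan_floor below -0.0503 m or y of nut7 in the frame of pan_floor below -0.0503 m)) or (y of nut1 in the frame of pan_floor below -0.0503 m and (y of nut2 in the frame of pan_floor below -0.0503 m or y of nut3 in the frame of pan_floor below -0.0503 m or y of nut4 in the frame of pan_floor below -0.0503 m or y of nut5 in the frame of pan_floor below -0.0503 m or y of nut6 in the frame of pan_floor below -0.0503 m or y of nut7 in the frame of pan_floor below -0.0503 m)) or (y of nut2 in the frame of pan_floor below -0.0503 m and (y of nut3 in the frame of pan_floor below -0.0503 m or y of nut4 in the frame of pan_floor below -0.0503 m or y of nut5 in the frame of pan_floor below -0.0503 m or y of nut6 in the frame of pan_floor below -0.0503 m or y of nut7 in the frame of pan_floor below -0.0503 m)) or (y of nut3 in the frame of pan_floor below -0.0503 m and (y of nut4 in the frame of pan_floor below -0.0503 m or y of nut5 in the frame of pan_floor below -0.0503 m or y of nut6 in the frame of pan_floor below -0.0503 m or y of nut7 in the frame of pan_floor below -0.0503 m)) or (y of nut4 in the frame of pan_floor below -0.0503 m and (y of nut5 in the frame of pan_floor below -0.0503 m or y of nut6 in the frame of pan_floor below -0.0503 m or y of nut7 in the frame of pan_floor below -0.0503 m)) or (y of nut5 in the frame of pan_floor below -0.0503 m and (y of nut6 in the frame of pan_floor below -0.0503 m or y of nut7 in the frame of pan_floor below -0.0503 m)) or (y of nut6 in the frame of pan_floor below -0.0503 m and y of nut7 in the frame of pan_floor below -0.0503 m)) and linear speed of each of nut0, nut1, nut2, nut3, nut4, nut5, nut6, nut7 below 0.02 m/s), for 0.2 s.
2. the shaker stands upright on the trivet, let go (horizontal distance between shaker_grip and trivet below 0.045 m and angle between shaker's own z axis and vertical below 0.09 rad and height (world z) of shaker below 0.011 m and linear speed of shaker below 0.02 m/s and contact force between the fingers and shaker below 0.1 N), for 0.2 s.
3. the switch is on (value of joint switch above 0.8 rad), for 0.1 s.
At the end, for the whole second after the job is handed in: All eight chestnuts lie at rest in the pan, at least two in each third of its length (thirds meet 50 mm either side of the middle); the shaker stands upright (within 5 degrees) and released on the trivet, its grip within 45 mm of the trivet's centre; the switch stands beyond 0.8 rad (all of step 1 and all of step 2 and value of joint switch above 0.8 rad); the robot touches nothing.
It fails at once if a chestnut is touched by the gripper (contact force between the fingers and nut0 above 0.5 N or contact force between the fingers and nut1 above 0.5 N or contact force between the fingers and nut2 above 0.5 N or contact force between the fingers and nut3 above 0.5 N or contact force between the fingers and nut4 above 0.5 N or contact force between the fingers and nut5 above 0.5 N or contact force between the fingers and nut6 above 0.5 N or contact force between the fingers and nut7 above 0.5 N).
It fails at once if a bystander is moved by more than 30 mm or knocked over (distance of any of bowl, bell, mill, ramekin, spoon from where it was at the start of the episode above 0.03 m or angle between any of bowl, bell, mill, ramekin's own z axis and vertical above 0.5 rad).
It also fails if it takes over 72 s, if anything falls off the work surface, if the arm or the gripper's body presses on something with over 40 N, if the wrist force passes 120 N, or if a joint passes its speed limit or range.

## Robot

A 6-joint arm with a two-finger parallel gripper is mounted at the origin on the work surface. World frame = base frame: x ahead of the robot, y to its left, z up, the work surface at z = 0. Lengths are in mm, angles in rad, forces in N, time in s.
With the tool pointing down it reaches from about 275 to 750 mm from the base axis. Payload 10.2 kg.
Tool frame: the origin (TCP) lies between the finger pads, 19 mm behind the fingertips; this is the grasp point; z points along the fingers, y is the line along which they close (so a half turn about z gives the same grasp; the last joint's range is limited). The gripper opens to 85 mm and grips with 20 to 120 N. Pads are 22 mm wide; open, the fingers measure 114 mm over their backs; the gripper's body (76 mm by 85 mm) begins 54 mm behind the grasp point. The pads swing forward as they close: fully open they stand 13 mm farther back than shut.
Start: joints at [1.06, 0.313, 1.498, -0, 1.331, -0.223], TCP at [149.031, 503.41, 249.994] pointing down, gripper open.
Joint ranges: [-2.94, 2.94], [-0.97, 2.17], [0.19, 2.56], [-1.23, 4.37], [0.02, 3.11], [-2.88, 2.88]. Speed limits (rad/s): [2.39, 2.39, 3.01, 3.14, 3.14, 3.14].

## Interface

Orientations are given as a unit quaternion [w, x, y, z].
In Python, from rig import * gives the robot as it stands.
- The arm moves only by the shell command python3 -m handwheel 'ROWS' [FORCE]. ROWS is JSON, a list that holds one entry, the list of rows, each a list of 7 numbers: the shift along the world's x, y, z in mm, then the turn, a rotation vector about the world's x, y, z in degrees, then the opening, from -1 (shut) to 1 (fully open). A call has 1 to 8 rows; each row shifts and turns the commanded pose from where the row before left it; what a row does not reach is not made up. A row lasts 1/8 s, in which the tool goes at most 62.5 mm and 10.7 degrees, less where a joint would pass 70% of its speed; a pose out of reach is approached as far as the arm can. A call is refused whole if a number of a shift passes 62.5 or a number of a turn 10.7, either way. A call with a gripper value outside its range is refused whole. The fingers move at their own pace and stop on an object; FORCE is the grip in N (left out, the last holds). Time passes only in rows, so rows that do not move let the fingers close. It gives the time, the measured TCP pose, the force, the opening and the grip force at its end, in the units of the state.
- sense(): the state, without advancing time (a new reading comes with each control period).
- capture(name): name is "scene" or "top"; returns a dict with "image" (480x640x3 uint8, red, green, blue), "fx", "fy", "cx", "cy" (pixels), "dist_coeffs" ([k1, k2, p1, p2, k3] as OpenCV has them; the pictures are not rectified), "rvec" (rotation vector, rad) and "tvec" (3), from world to camera coordinates, as OpenCV has them. Camera axes: x right, y down, z forward; pixel columns grow to the right and rows downward; lengths in mm; the calibration is good to about 2 mm. A picture is of the moment at which its call begins. There is no depth.
- finish_job(): hands the job in; it is judged then, once.
The state is a dict: "time_s": time; "joints": joint angles; "dq": joint speeds; "tau": joint torques, N m; "eef_pos": TCP position; "ee_rot": TCP orientation; "force": force on the tool from outside, world axes, zero at the start; "wrist_torque": the same for the moment, N m; "grip_width": opening from 0.0 (shut) to 1.0 (fully open); "grip_force": force on a finger pad.
Only numpy, scipy, OpenCV 4.12 (cv2) and the standard library are available. Lean on these libraries where they do the work, as an engineer would, in place of code of your own. Each camera call takes 0.05 s, during which the arm holds its last target. There are 200 camera calls.

## Working session

There is one attempt and no reset: what is moved stays moved. The work goes in short steps, Python scripts to look and compute and a shell command to move; the robot and the scene stay as the last step left them, time stands still between calls to the robot, and variables do not carry over. Pictures are saved under pics/ and viewed, at most 10 in all, crops included, and the job is handed in when it is done.

```bash
ls; mkdir -p pics
python3 - <<'E'
from rig import *
import cv2,json
for n in("scene","top"):
    c=capture(n); cv2.imwrite(f"pics/{n}0.png",c["image"][:,:,::-1])
    print({k:(v.tolist() if hasattr(v,'tolist') else v) for k,v in c.items() if k!="image"})
print(sense())
E
```

```text
pics
{'fx': 442.1806885676315, 'fy': 442.1806885676315, 'cx': 310.42946897033147, 'cy': 235.0207955065189, 'dist_coeffs': [-0.015086360667215944, 0.0, 0.0, 0.0, 0.0], 'rvec': [2.409089731453913, 0.5797234772624237, -0.22815905849859552], 'tvec': [-468.8561718921747, -160.22064884941938, 1373.8009664647384]}
{'fx': 438.1805093423945, 'fy': 438.1805093423945, 'cx': 313.6617465379416, 'cy': 233.7327909558345, 'dist_coeffs': [-0.06049156685988956, 0.0, 0.0, 0.0, 0.0], 'rvec': [2.197443152230505, -2.1995770919450277, 0.05066096463431881], 'tvec': [-64.13415287991405, 575.0578791856659, 1380.8486958559145]}
{'time_s': 0.1, 'joints': array([ 1.05960809e+00,  3.13357504e-01,  1.49838706e+00, -1.34430054e-05,
        1.33099496e+00, -2.23421361e-01]), 'dq': array([ 9.08304490e-05, -4.74888694e-04, -9.85726528e-04, -1.59368779e-03,
       -5.13410689e-04,  2.13349988e-04]), 'tau': array([ 3.14764955e-03, -4.12898612e+01, -2.60140836e+01, -1.45278163e-04,
        3.05499176e-03,  2.99857525e-06]), 'eef_pos': array([148.91658909, 503.20842233, 249.50122039]), 'ee_rot': array([-1.99829742e-04,  1.43385890e-01,  9.89666690e-01, -5.37533726e-04]), 'force': array([-0.15158581, -0.433266  , -0.05985317]), 'wrist_torque': array([-0.00463068,  0.01912025,  0.03130243]), 'grip_force': 0.0, 'grip_width': 1.0009080551615759}
```

View pics/scene0.png

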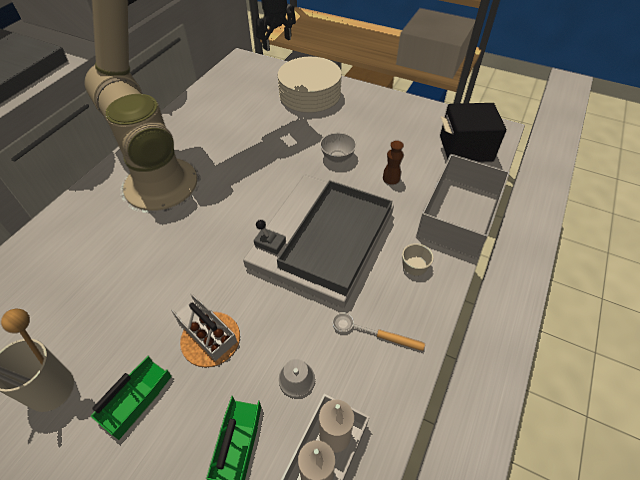

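View pics/top0.png

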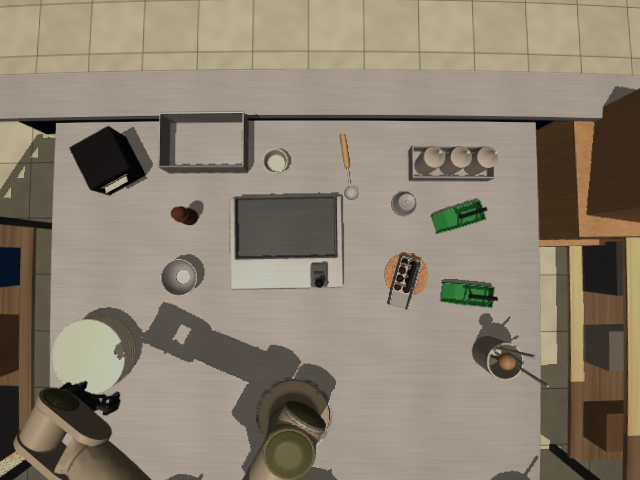

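The steel shaker is at top (405,280) / scene (205,325), standing on the cork trivet. The two green ones, top (459,215) and (468,292), are look-alikes. I'll confirm this with enlarged crops of the shaker and of the hot plate.

Run:
```python
import cv2,numpy as np
s=cv2.imread("pics/scene0.png");t=cv2.imread("pics/top0.png")
a=cv2.resize(s[280:380,160:260],(600,600),interpolation=cv2.INTER_CUBIC)[:, :400*1]
a=cv2.resize(s[285:370,165:250],(400,400),interpolation=cv2.INTER_CUBIC)
b=cv2.resize(t[240:325,365:450],(400,400),interpolation=cv2.INTER_CUBIC)
cv2.imwrite("pics/crop1.png",np.hstack([a,b]))
a=cv2.resize(s[175:310,240:400],(400,338),interpolation=cv2.INTER_CUBIC)
b=cv2.resize(t[185:295,225:355],(400,338),interpolation=cv2.INTER_CUBIC)
cv2.imwrite("pics/crop2.png",np.hstack([a,b]))
```

```text
(no output)
```

View pics/crop1.png

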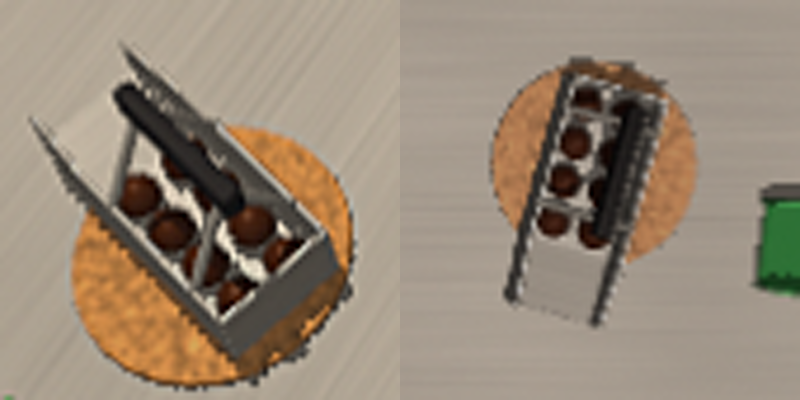

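View pics/crop2.png

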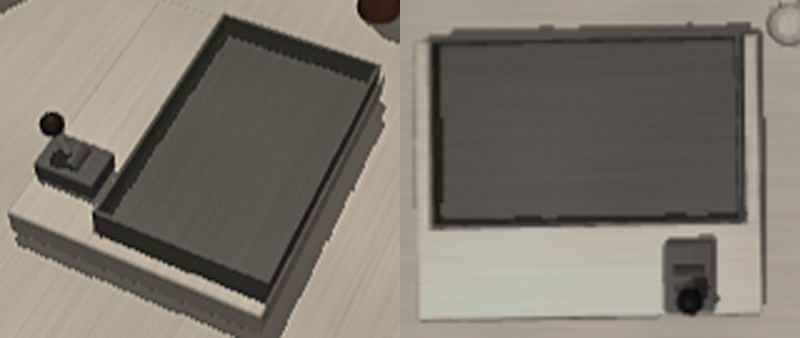

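Confirmed: the steel tin holds eight nuts and its spout faces the robot. The bar runs in top from about (415,263) to (409,288). The toggle ball is at top (319,283), scene (261,225). Next I'll triangulate.

```bash
cat > h.py <<'E'
import numpy as np,cv2
C={"scene":dict(f=442.1806885676315,c=(310.42946897033147,235.0207955065189),k=-0.015086360667215944,r=[2.409089731453913,0.5797234772624237,-0.22815905849859552],t=[-468.8561718921747,-160.22064884941938,1373.8009664647384]),
"top":dict(f=438.1805093423945,c=(313.6617465379416,233.7327909558345),k=-0.06049156685988956,r=[2.197443152230505,-2.1995770919450277,0.05066096463431881],t=[-64.13415287991405,575.0578791856659,1380.8486958559145])}
for c in C.values():
    c["K"]=np.array([[c["f"],0,c["c"][0]],[0,c["f"],c["c"][1]],[0,0,1]]);c["d"]=np.array([c["k"],0,0,0,0.])
    c["r"]=np.array(c["r"]);c["t"]=np.array(c["t"]);c["R"]=cv2.Rodrigues(c["r"])[0];c["P"]=np.c_[c["R"],c["t"]]
def und(n,p): c=C[n];return cv2.undistortPoints(np.array([[p]],float),c["K"],c["d"])[0,0]
def proj(n,X): c=C[n];return cv2.projectPoints(np.array(X,float).reshape(-1,1,3),c["r"],c["t"],c["K"],c["d"])[0][:,0]
def tri(ps,pt):
    X=cv2.triangulatePoints(C["scene"]["P"],C["top"]["P"],und("scene",ps),und("top",pt)).ravel();X=X[:3]/X[3]
    return X,np.linalg.norm(proj("scene",X)[0]-ps),np.linalg.norm(proj("top",X)[0]-pt)
def onz(n,p,z):
    c=C[n];d=c["R"].T@np.r_[und(n,p),1];o=-c["R"].T@c["t"];return o+d*(z-o[2])/d[2]
E
python3 - <<'E'
from h import *
np.set_printoptions(precision=1,suppress=True)
for n,s,t in [("bar spout",(191.6,305.2),(408.6,288.4)),("bar back",(214.9,328.2),(414.9,262.9)),("ball",(260.8,224.6),(318.9,282.6)),
("panNR",(278.8,260.2),(337.2,257.2)),("panFR",(347.2,290.2),(337.2,196.4)),("panNL",(330,181.8),(235.7,258.5)),("panFL",(392,201.8),(235.7,197.4)),("trivet",(210,339.2),(406.3,274))]:
    print(n,*tri(s,t))
print(onz("top",(406.3,274),6),onz("scene",(210,339.2),6))
print([onz("top",p,45) for p in((231.2,289.1),(343,287.8))])
for n,p in dict(bowl=(181,276),bell=(403,203),mill=(180,214),ramekin=(277,160),g1=(459,215),g2=(468,292)).items(): print(n,onz("top",p,30))
E
```

```text
bar spout [ 410.1 -344.2  107.3] 0.9847711686308321 0.7413039059399186
bar back [ 485.6 -365.   101. ] 1.1720012243754268 0.8484806431981122
ball [428.2 -78.8 112.1] 0.7936401430978859 0.6841310620535807
panNR [ 505.2 -133.3   74.2] 2.076861769564909 1.7090373349164851
panFR [ 691.1 -134.5   71.7] 2.0929772212279087 1.6214584018811173
panNL [499.4 174.3  71.1] 0.9237038832779915 0.8757800223296228
panFL [686.2 174.8  76.1] 1.0866835182572576 0.9817022828756357
trivet [ 447.3 -360.3    2.6] 0.6272379026864132 0.46345180247209256
[ 446.3 -360.5    6. ] [ 450.1 -360.6    6. ]
[array([402. , 191.1,  45. ]), array([ 405.9, -155.3,   45. ])]
bowl [441.4 353.1  30. ]
bell [ 671.2 -347.3   30. ]
mill [637.2 358.6  30. ]
ramekin [808.6  51.4  30. ]
g1 [ 633.2 -525.6   30. ]
g2 [ 389.9 -550.9   30. ]
```

```bash
python3 -m handwheel '[[[40,-60,0,0,0,0,1],[40,-60,0,0,0,0,1],[40,-60,0,0,0,0,1],[40,-60,0,0,0,0,1],[40,-60,0,0,0,0,1],[40,-60,0,0,0,0,1],[7,-60,0,0,0,0,1],[7,-60,0,0,0,0,1]]]'; python3 -c "
from rig import *;s=sense();print(s['joints'].tolist(),s['eef_pos'].tolist(),s['ee_rot'].tolist())"|tee -a log
python3 -m handwheel '[[[8,-60,0,0,0,0.6,1],[8,-60,0,0,0,0.6,1],[8,-60,0,0,0,0,1],[7,-60,0,0,0,0,1],[7,-60,0,0,0,0,1],[7,-60,0,0,0,0,1],[0,0,0,0,0,0,1],[0,0,0,0,0,0,1]]]'; python3 -c "
from rig import *;s=sense();print(s['joints'].tolist(),s['eef_pos'].tolist(),s['ee_rot'].tolist())"|tee -a log
```

```text
time_s: 1.1
eef_pos: [370.9, 69.5, 249.8]
ee_rot: [-0.0, 0.143, 0.99, 0.0]
force: [1.0, 0.2, -0.6]
grip_width: 1.005
grip_force: 0.0
[-0.12808496284111034, -0.021850971802086845, 1.8897499674029647, 1.8990089060493043e-05, 1.2739177659397547, -1.4111575039598536] [370.9401820503478, 69.49149330020241, 249.8353312692145] [-0.00011218326828102223, 0.14336892167165502, 0.9896693082339063, 7.3104413461995976e-06]
time_s: 2.1
eef_pos: [415.9, -288.0, 249.6]
ee_rot: [-0.0, 0.133, 0.991, 0.0]
force: [-0.2, 0.3, -0.2]
grip_width: 1.003
grip_force: 0.0
[-0.837804356488464, 0.27158037280296654, 1.5539429455276912, 0.00022559048395060077, 1.3172956537985774, -2.141696503383124] [415.8610376967867, -288.00970768300346, 249.60960263779646] [-0.0003965525123362556, 0.1330844016165461, 0.9911045122303636, 0.0004802385698131845]
```

```bash
python3 -m handwheel '[[[16,-33,0,0,0,0,1],[16,-33,0,0,0,0,1],[0,0,-40,0,0,0,1],[0,0,-30,0,0,0,1],[0,0,0,0,0,0,1],[0,0,0,0,0,0,1]]]' 60
python3 - <<'E'
from rig import *
import cv2,numpy as np
a,b=capture("scene")["image"],capture("top")["image"]
a=cv2.resize(a[230:390,130:290],(400,400),interpolation=cv2.INTER_CUBIC)
b=cv2.resize(b[205:325,345:465],(400,400),interpolation=cv2.INTER_CUBIC)
cv2.imwrite("pics/pre.png",np.hstack([a,b])[:,:,::-1])
E
```

```text
time_s: 2.85
eef_pos: [448.7, -354.3, 181.7]
ee_rot: [0.001, 0.133, 0.991, -0.001]
force: [1.0, 0.6, -0.1]
grip_width: 0.997
grip_force: 0.0
```

View pics/pre.png

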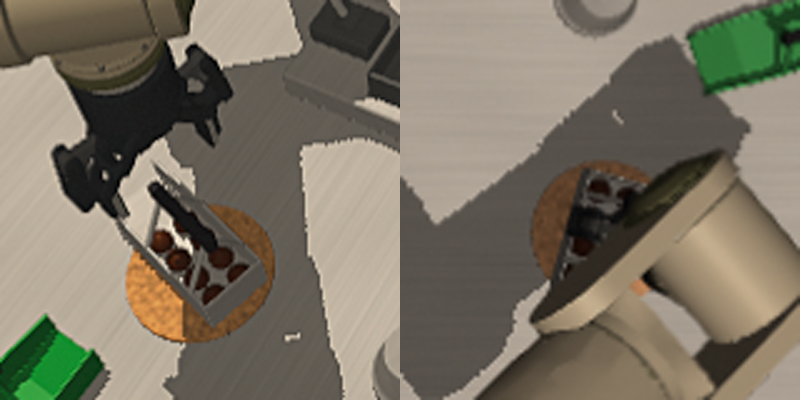

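The scene crop shows the fingers at (120,205) and (210,140) either side of the black bar. Now I'll descend and grip.

```bash
python3 -m handwheel '[[[0,0,-35,0,0,0,1],[0,0,-30,0,0,0,1],[0,0,-15,0,0,0,1],[0,0,0,0,0,0,1],[0,0,0,0,0,0,-1],[0,0,0,0,0,0,-1],[0,0,0,0,0,0,-1],[0,0,0,0,0,0,-1]]]' 100; python3 -m handwheel '[[[0,0,0,0,0,0,-1],[0,0,0,0,0,0,-1],[0,0,0,0,0,0,-1],[0,0,0,0,0,0,-1]]]'
python3 -m handwheel '[[[0,0,10,0,0,0,-1],[0,0,20,0,0,0,-1],[0,0,30,0,0,0,-1],[0,0,30,0,0,0,-1],[0,0,30,0,0,0,-1],[0,0,20,0,0,0,-1],[0,0,0,0,0,0,-1],[0,0,0,0,0,0,-1]]]'
python3 - <<'E'
from rig import *
import cv2
a=capture("scene")["image"]
cv2.imwrite("pics/lift.png",cv2.resize(a[150:390,100:340],(480,480),interpolation=cv2.INTER_CUBIC)[:,:,::-1])
s=sense();print(s['joints'],s['force'],s['wrist_torque'])
E
```

```text
time_s: 3.95
eef_pos: [448.1, -354.6, 100.2]
ee_rot: [0.0, 0.133, 0.991, -0.0]
force: [-0.2, 1.7, 1.6]
grip_width: 0.145
grip_force: 1.0
time_s: 4.45
eef_pos: [448.1, -354.6, 100.3]
ee_rot: [0.0, 0.133, 0.991, -0.0]
force: [-1.0, 1.8, 4.8]
grip_width: 0.123
grip_force: 97.9
time_s: 5.45
eef_pos: [447.7, -354.3, 238.7]
ee_rot: [-0.001, 0.133, 0.991, 0.001]
force: [0.2, -0.3, -3.0]
grip_width: 0.123
grip_force: 97.7
[-8.74544462e-01  4.23967450e-01  1.37027068e+00 -2.74390000e-05
  1.34972414e+00 -2.17837998e+00] [ 1.60015139  1.17537887 -3.88091532] [-0.00166172 -0.04889868 -0.05159707]
```

View pics/lift.png

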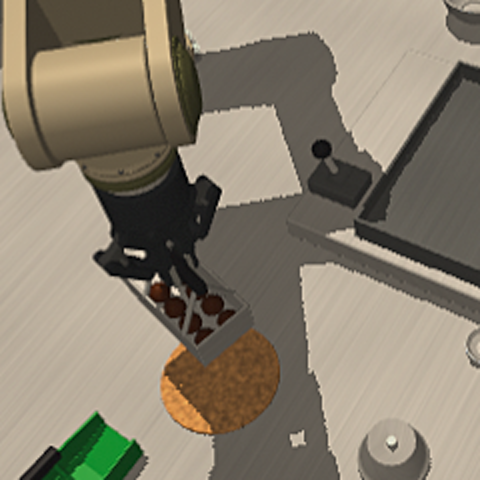

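Lifted squarely with all nuts inside. Next I carry it over the right third, turn the spout to +y, and tilt to just below slip.

```bash
python3 -m handwheel '[[[10,15,0,0,0,-5,-1],[16,26,0,0,0,-10,-1],[22,35,0,0,0,-10,-1],[26,40,0,0,0,-10,-1],[26,40,0,0,0,-10,-1],[22,35,0,0,0,-10,-1],[16,28,0,0,0,-10,-1],[10,18,0,0,0,-10,-1]]]'; python3 -m handwheel '[[[0,0,0,-3,0,0,-1],[0,5,0,-6,0,0,-1],[0,5,0,-6,0,0,-1],[0,0,0,-6,0,0,-1],[0,0,0,-4,0,0,-1],[0,0,0,0,0,0,-1],[0,0,0,0,0,0,-1]]]'; python3 -c "
from rig import *
import cv2
s=sense();print(s['joints'],s['force'],s['wrist_torque'])
cv2.imwrite('pics/st1.png',capture('scene')['image'][:,:,::-1]);cv2.imwrite('pics/st1t.png',capture('top')['image'][:,:,::-1])"
```

```text
time_s: 6.5
eef_pos: [596.3, -116.0, 238.6]
ee_rot: [-0.001, 0.71, 0.704, -0.0]
force: [0.5, -0.1, -3.2]
grip_width: 0.119
grip_force: 97.8
time_s: 7.38
eef_pos: [596.0, -107.8, 239.6]
ee_rot: [0.153, 0.692, 0.689, -0.152]
force: [1.0, 0.0, -3.3]
grip_width: 0.121
grip_force: 97.8
[-0.20999683  0.49451106  1.31921323 -0.44703375  1.26328806 -0.08124919] [ 1.00729327  0.042953   -3.2590422 ] [ 0.48558191  0.03462199 -0.06419041]
```

```bash
python3 -m handwheel '[[[0,0,-12,0,0,0,-1],[0,0,-10,0,0,0,-1],[0,0,0,-5,0,0,-1],[0,0,0,0,0,0,-1]]]'; python3 -c "
from rig import *
import cv2,numpy as np
a=capture('scene')['image'];b=capture('top')['image']
cv2.imwrite('pics/st1.png',np.hstack([cv2.resize(a[120:310,230:420],(400,400)),cv2.resize(b[170:300,220:350],(400,400))])[:,:,::-1])"
```

```text
time_s: 7.98
eef_pos: [595.8, -106.8, 216.7]
ee_rot: [0.182, 0.684, 0.682, -0.183]
force: [-0.0, 0.1, -3.3]
grip_width: 0.122
grip_force: 97.8
```

View pics/st1.png

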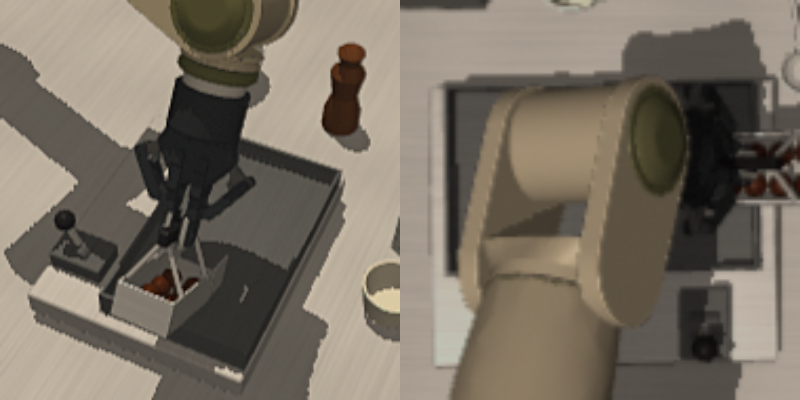

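The scene crop shows the shaker over the right end of the pan with the nuts inside. The area beyond the spout is visible, so I'll track brown blobs with code while tilting.

```bash
cat > look.py <<'E'
from rig import *
from h import *
import sys
def pan(X): # pan frame
    a=np.radians(.9);d=X[:2]-np.array([594,19]);return np.array([[np.cos(a),np.sin(a)],[-np.sin(a),np.cos(a)]])@d
for n in("scene","top"):
    im=capture(n)["image"];cv2.imwrite(f"pics/{sys.argv[1]}_{n}.png",im[:,:,::-1])
    r,g,b=[im[:,:,i].astype(int) for i in range(3)]
    m=((r>1.7*g)&(r-b>18)).astype(np.uint8)
    k,_,st,ce=cv2.connectedComponentsWithStats(m)
    o=[]
    for i in range(1,k):
        if st[i,4]<6: continue
        p=pan(onz(n,ce[i],59))
        if abs(p[0])<130 and abs(p[1])<190: o.append((int(st[i,4]),*p.round().astype(int).tolist()))
    print(n,"area,x,y:",sorted(o,key=lambda q:q[2]),sum(q[0] for q in o))
s=sense();print(s['time_s'],s['eef_pos'].round(1),'tilt',np.degrees(2*np.arccos(abs(s['ee_rot'][1]*2**.5/2+s['ee_rot'][2]*2**.5/2))).round(1),s['joints'].round(2),s['force'].round(2))
E
python3 look.py a0; python3 -m handwheel '[[[0,0,0,-3,0,0,-1],[0,0,0,-3,0,0,-1],[0,0,0,-3,0,0,-1],[0,0,0,0,0,0,-1],[0,0,0,0,0,0,-1]]]';python3 look.py a1;python3 -m handwheel '[[[0,0,0,-2,0,0,-1],[0,0,0,0,0,0,-1],[0,0,0,0,0,0,-1]]]';python3 look.py a2
```

```text
scene area,x,y: [(116, -38, -96), (20, -9, -78)] 136
top area,x,y: [(15, -15, -171), (6, 24, -156), (26, -12, -151)] 47
8.175 [ 596.1 -107.9  218.1] tilt 29.9 [-0.18  0.52  1.36 -0.55  1.21  0.01] [-0.45  0.15 -3.8 ]
time_s: 8.8
eef_pos: [596.1, -107.9, 218.2]
ee_rot: [0.236, 0.669, 0.665, -0.235]
force: [-0.3, -0.1, -4.2]
grip_width: 0.121
grip_force: 97.9
scene area,x,y: [(72, -36, -94), (11, -9, -79), (8, -21, -76)] 91
top area,x,y: [(9, 17, -182), (59, -14, -161), (6, 24, -159)] 74
8.9 [ 596.1 -107.9  218.3] tilt 39.0 [-0.13  0.54  1.38 -0.73  1.22  0.14] [-0.18  0.56 -3.34]
time_s: 9.28
eef_pos: [596.1, -107.7, 218.2]
ee_rot: [0.248, 0.664, 0.661, -0.247]
force: [0.5, 0.6, -2.9]
grip_width: 0.121
grip_force: 97.9
scene area,x,y: [(68, -38, -92), (27, -16, -75), (12, -17, -58), (14, 24, -58), (11, -5, -49)] 132
top area,x,y: [(6, 24, -159), (26, -15, -151)] 32
9.375 [ 596.1 -107.8  218.2] tilt 41.0 [-0.12  0.55  1.39 -0.77  1.22  0.17] [ 0.17  0.03 -3.57]
```

```bash
python3 -c "
import cv2,numpy as np
a=cv2.imread('pics/a2_scene.png')[190:310,260:380];b=cv2.imread('pics/a2_top.png')[185:275,275:365]
cv2.imwrite('pics/v8.png',np.hstack([cv2.resize(a,(480,480),interpolation=3),cv2.resize(b,(300,300),interpolation=3,).__class__(0) if 0 else cv2.copyMakeBorder(cv2.resize(b,(300,300),interpolation=3),0,180,0,0,0)]))"
```

```text
(no output)
```

View pics/v8.png

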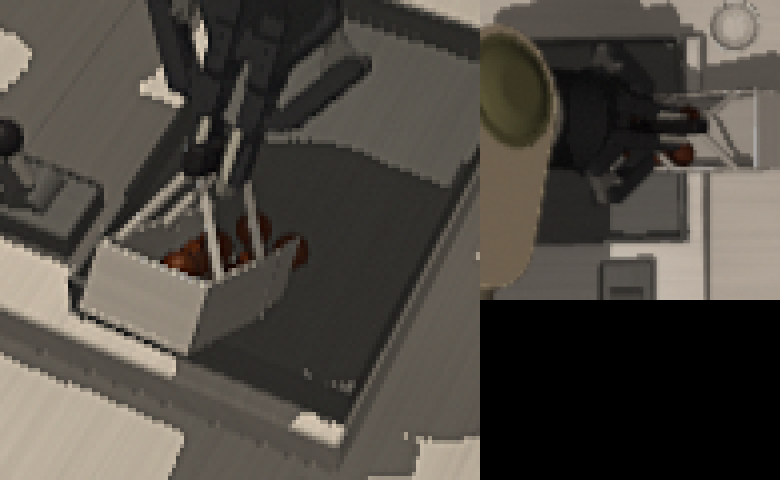

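```bash
python3 -m handwheel '[[[0,0,0,0,0,0,-1],[0,0,0,0,0,0,-1]]]';python3 look.py a3
```

```text
time_s: 9.62
eef_pos: [596.1, -107.7, 218.1]
ee_rot: [0.248, 0.664, 0.661, -0.247]
force: [-0.2, -0.4, -3.4]
grip_width: 0.124
grip_force: 97.9
scene area,x,y: [(69, -20, -62), (46, 18, -40), (43, -9, -35)] 158
top area,x,y: [] 0
9.725 [ 596.1 -107.6  218.1] tilt 41.0 [-0.12  0.55  1.39 -0.77  1.22  0.17] [ 0.5   0.15 -3.48]
```

Run:
```python
import sys;sys.argv=['','zz']
from h import *
def pan(X): return X[:2]-np.array([594,19])
for s,z in((-90,25),(-66,17),(-40,14)): # nut centres in shaker frame
  for w in(-14,14):
    t=np.radians(41);dx=s-12;dz=z-95
    y=-107.6+(-dx*np.cos(t)+dz*np.sin(t));zz=218+(dx*np.sin(t)+dz*np.cos(t))
    X=np.array([596+w,y,zz]);print(s,w,X.round(),pan(X).round(),'maps to',pan(onz("scene",proj("scene",X)[0],59)).round())
```

```text
-90 -14 [582. -77.  98.] [-12. -96.] maps to [-26. -69.]
-90 14 [610. -77.  98.] [ 16. -96.] maps to [  3. -69.]
-66 -14 [ 582. -100.  108.] [ -12. -119.] maps to [-29. -87.]
-66 14 [ 610. -100.  108.] [  16. -119.] maps to [  0. -87.]
-40 -14 [ 582. -121.  123.] [ -12. -140.] maps to [ -35. -100.]
-40 14 [ 610. -121.  123.] [  16. -140.] maps to [  -5. -100.]
```

```bash
python3 -m handwheel '[[[0,0,0,10.5,0,0,-1],[0,0,0,8,0,0,-1],[0,0,0,0,0,0,-1],[0,0,0,0,0,0,-1]]]';python3 look.py a4
```

```text
time_s: 10.22
eef_pos: [595.7, -107.4, 217.5]
ee_rot: [0.139, 0.695, 0.692, -0.139]
force: [-0.2, 1.1, -3.0]
grip_width: 0.122
grip_force: 97.9
scene area,x,y: [(55, -9, -63), (12, 26, -42), (36, -82, -37), (35, -2, -26)] 138
top area,x,y: [] 0
10.325 [ 595.9 -106.9  217.3] tilt 22.6 [-0.22  0.51  1.34 -0.41  1.23 -0.09] [ 0.39 -0.58 -3.14]
```

```bash
python3 -m handwheel '[[[0,-10,10,4,0,0,-1],[-5,-25,10,5,0,0,-1],[-10,-40,10,0,0,0,-1],[-20,-40,0,0,0,0,-1],[-20,-40,0,0,0,0,-1],[-10,-25,0,0,0,0,-1],[0,-10,0,0,0,0,-1],[0,0,0,0,0,0,-1]]]';python3 look.py a5;  python3 -c "
import cv2,numpy as np
a=cv2.imread('pics/a5_scene.png')[170:330,180:400];b=cv2.imread('pics/a5_top.png')[180:300,220:420]
cv2.imwrite('pics/v9.png',np.vstack([cv2.resize(a,(440,320),interpolation=3),cv2.resize(b,(440,264),interpolation=3)]))"
```

```text
time_s: 11.32
eef_pos: [531.4, -297.2, 247.6]
ee_rot: [0.083, 0.704, 0.701, -0.083]
force: [-0.2, 0.8, -3.6]
grip_width: 0.121
grip_force: 97.9
scene area,x,y: [(168, 2, -43), (50, -80, -35)] 218
top area,x,y: [(123, -1, -47), (28, -81, -38)] 151
11.425 [ 531.6 -296.5  247.7] tilt 13.5 [-0.63  0.45  1.33 -0.2   1.23 -0.57] [-1.05 -0.47 -2.46]
```

View pics/v9.png

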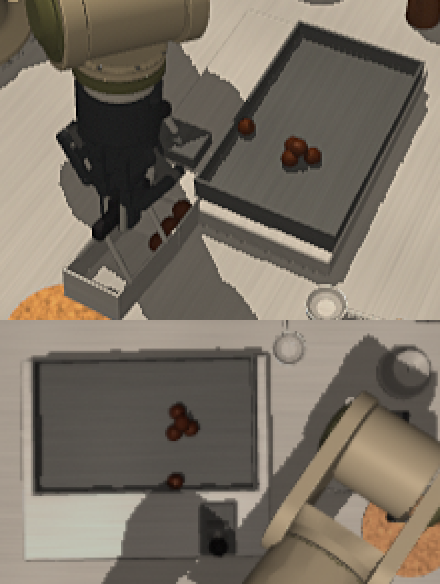

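Run:
```python
from h import *
def pan(X):
    a=np.radians(.9);d=X[:2]-np.array([594,19]);return np.array([[np.cos(a),np.sin(a)],[-np.sin(a),np.cos(a)]])@d
for x,y in((178,411),(172,433),(190,427),(180,424),(175,481)):
    print(pan(onz("top",(220+x/2.2,180+(y-320)/2.2),59)).round())
# scene crop top: scale 2
for x,y in((296,146),(289,158),(313,156),(246,127)): print('s',pan(onz("scene",(180+x/2,170+y/2),59)).round())
im=cv2.imread('pics/a5_top.png')
r,g,b=[im[:,:,i].astype(int) for i in(2,1,0)]
m=((r>1.5*g)&(r-b>12))[212:245,285:325]
for row in m: print(''.join('#' if v else '.' for v in row))
```

```text
[ 16. -45.]
[-14. -36.]
[ -6. -61.]
[ -2. -47.]
[-81. -39.]
s [ -5. -36.]
s [ -5. -58.]
s [ 21. -41.]
s [-78. -36.]
........................................
........................................
........................................
........................................
........................................
........................................
................#.......................
..............####......................
.............######.....................
............#######.....................
............#######.....................
.............#######....................
..............######....................
...............######...................
..............##########................
..............##########................
.............############...............
............#############...............
...........##############...............
...........#######.#####................
...........#######..##..................
...........######.......................
.............##.........................
........................................
........................................
........................................
........................................
........................................
........................................
........................................
........................................
........................................
........................................
```

Four nuts are out: three in a cluster at pan y ≈ −36…−61 and one at the near wall at y ≈ −37. Four are left in the tin. Next is the left third, pouring more gently.

```bash
python3 -m handwheel '[[[3,10,0,0,0,0,-1],[6,25,0,0,0,0,-1],[6,40,0,0,0,0,-1],[6,50,0,0,0,0,-1],[7,55,0,0,0,0,-1],[7,50,0,0,0,0,-1],[7,45,0,0,0,0,-1],[7,35,0,0,0,0,-1]]]'
python3 -m handwheel '[[[6,22,0,0,0,0,-1],[3,12,0,0,0,0,-1],[0,8,0,0,0,0,-1],[0,0,-15,-3,0,0,-1],[0,0,-15,-4,0,0,-1],[0,0,0,-4,0,0,-1],[0,0,0,-3,0,0,-1],[0,0,0,0,0,0,-1]]]';python3 look.py b0
python3 -m handwheel '[[[0,0,0,-2,0,0,-1],[0,0,0,-2,0,0,-1],[0,0,0,-1,0,0,-1],[0,0,0,-1,0,0,-1],[0,0,0,-1,0,0,-1],[0,0,0,0,0,0,-1]]]';python3 look.py b1
```

```text
time_s: 12.42
eef_pos: [579.9, 15.6, 248.2]
ee_rot: [0.084, 0.703, 0.701, -0.083]
force: [0.3, -0.3, -3.3]
grip_width: 0.123
grip_force: 97.9
time_s: 13.42
eef_pos: [588.9, 54.6, 217.7]
ee_rot: [0.168, 0.688, 0.685, -0.168]
force: [0.5, 0.4, -3.0]
grip_width: 0.121
grip_force: 97.9
scene area,x,y: [(168, 2, -44), (51, -80, -34), (21, -13, 116), (14, -4, 144)] 254
top area,x,y: [(18, -7, -62), (34, -81, -39)] 52
13.525 [589.   54.1 218.1] tilt 27.4 [ 0.08  0.55  1.3  -0.49  1.36  0.21] [-0.75 -0.12 -1.59]
time_s: 14.28
eef_pos: [589.0, 54.5, 217.8]
ee_rot: [0.21, 0.677, 0.674, -0.209]
force: [-0.5, 0.0, -2.8]
grip_width: 0.119
grip_force: 97.9
scene area,x,y: [(167, 1, -44), (52, -80, -34), (8, -12, 112)] 227
top area,x,y: [(32, -81, -38)] 32
14.375 [589.1  54.4 218. ] tilt 34.5 [ 0.12  0.58  1.3  -0.61  1.39  0.28] [ 0.19 -0.39 -1.55]
```

```bash
python3 -m handwheel '[[[0,0,0,-1.5,0,0,-1],[0,0,0,0,0,0,-1],[0,0,0,-1.5,0,0,-1],[0,0,0,0,0,0,-1]]]' >/dev/null;python3 look.py b2; python3 -m handwheel '[[[0,0,0,-1,0,0,-1],[0,0,0,0,0,0,-1]]]'>/dev/null;python3 look.py b3;python3 -m handwheel '[[[0,0,0,-1,0,0,-1],[0,0,0,0,0,0,-1]]]'>/dev/null;python3 look.py b4
```

```text
scene area,x,y: [(168, 2, -44), (51, -80, -34), (37, 15, 141)] 256
top area,x,y: [(32, -82, -38)] 32
14.975 [589.   54.5 217.9] tilt 37.5 [ 0.14  0.59  1.29 -0.66  1.4   0.3 ] [-0.55  0.12 -2.01]
scene area,x,y: [(168, 2, -43), (51, -80, -34), (40, 16, 141)] 259
top area,x,y: [(33, -82, -38), (6, 19, 25)] 39
15.325 [589.1  54.4 217.9] tilt 38.5 [ 0.14  0.6   1.29 -0.67  1.41  0.31] [-0.58 -0.61 -3.38]
scene area,x,y: [(168, 1, -44), (52, -80, -34), (41, 15, 140)] 261
top area,x,y: [(31, -82, -39), (8, 19, 26)] 39
15.675 [589.   54.5 217.9] tilt 39.5 [ 0.15  0.6   1.29 -0.69  1.41  0.32] [ 0.11 -0.54 -3.08]
```

```bash
python3 -m handwheel '[[[0,0,0,-1,0,0,-1],[0,0,0,0,0,0,-1]]]' >/dev/null;python3 look.py b5; python3 -m handwheel '[[[0,0,0,-1,0,0,-1],[0,0,0,0,0,0,-1]]]'>/dev/null;python3 look.py b6
```

```text
scene area,x,y: [(166, 2, -44), (52, -80, -34), (43, 15, 140)] 261
top area,x,y: [(32, -81, -38), (8, 19, 24)] 40
16.025 [589.   54.5 217.9] tilt 40.5 [ 0.15  0.61  1.29 -0.71  1.42  0.33] [-0.23  0.02 -3.36]
scene area,x,y: [(167, 2, -44), (52, -80, -34), (47, 15, 140)] 266
top area,x,y: [(31, -81, -38), (9, 19, 24)] 40
16.375 [589.   54.4 217.9] tilt 41.5 [ 0.16  0.61  1.29 -0.72  1.43  0.34] [ 0.59 -0.45 -2.69]
```

```bash
cat >> look.py <<'E'
im=cv2.imread(f"pics/{sys.argv[1]}_scene.png").astype(int);m=(im[:,:,2]>1.7*im[:,:,1])&(im[:,:,2]-im[:,:,0]>18)
v,u=np.nonzero(m);A=sum(1 for q in zip(u,v) if (lambda p:abs(p[0])<95 and p[1]>60)(pan(onz("scene",q,59))));print("left area",A)
if len(sys.argv)>2 and A>float(sys.argv[2]): sys.exit(1)
E
python3 -m handwheel '[[[0,0,0,-1,0,0,-1],[0,0,0,0,0,0,-1]]]' >/dev/null&&python3 look.py b7 60 && python3 -m handwheel '[[[0,0,0,-1,0,0,-1],[0,0,0,0,0,0,-1]]]'>/dev/null&& python3 look.py b8 60 && python3 -m handwheel '[[[0,0,0,-1,0,0,-1],[0,0,0,0,0,0,-1]]]'>/dev/null&& python3 look.py b9 60 && python3 -m handwheel '[[[0,0,0,-1,0,0,-1],[0,0,0,0,0,0,-1]]]'>/dev/null&& python3 look.py b10 60
```

```text
scene area,x,y: [(170, 2, -44), (52, -80, -34), (43, 15, 140)] 265
top area,x,y: [(35, -81, -38), (8, 19, 24)] 43
16.725 [589.   54.5 217.9] tilt 42.5 [ 0.16  0.62  1.29 -0.74  1.43  0.35] [-0.43  0.22 -2.69]
left area 285
```

```bash
sed -i 's/and p\[1\]>60)/and 60<p[1]<170)/' look.py
python3 -m handwheel '[[[0,0,0,-1,0,0,-1],[0,0,0,0,0,0,-1]]]'>/dev/null&& python3 look.py b8 60 && python3 -m handwheel '[[[0,0,0,-1,0,0,-1],[0,0,0,0,0,0,-1]]]'>/dev/null&& python3 look.py b9 60 && python3 -m handwheel '[[[0,0,0,-1,0,0,-1],[0,0,0,0,0,0,-1]]]'>/dev/null&& python3 look.py b10 60 && python3 -m handwheel '[[[0,0,0,-1,0,0,-1],[0,0,0,0,0,0,-1]]]'>/dev/null&& python3 look.py b11 60
```

```text
scene area,x,y: [(170, 1, -44), (52, -80, -34), (44, 15, 139)] 266
top area,x,y: [(32, -81, -38)] 32
17.075 [589.   54.4 217.9] tilt 43.5 [ 0.17  0.62  1.29 -0.75  1.44  0.36] [-0.43  0.13 -2.83]
left area 44
scene area,x,y: [(169, 2, -44), (51, -80, -34), (45, 3, 122), (42, 16, 142)] 307
top area,x,y: [(32, -81, -38)] 32
17.425 [589.   54.5 217.9] tilt 44.5 [ 0.17  0.63  1.29 -0.77  1.44  0.37] [-0.3   0.31 -2.99]
left area 88
```

```bash
python3 -m handwheel '[[[0,0,0,10.5,0,0,-1],[0,0,0,10.5,0,0,-1],[0,-5,15,5,0,0,-1],[0,-15,15,0,0,0,-1],[0,-30,0,0,0,0,-1],[0,-40,0,0,0,0,-1],[0,-50,0,0,0,0,-1],[-3,-50,0,0,0,0,-1]]]'>/dev/null; python3 -m handwheel '[[[-10,-50,0,0,0,0,-1],[-15,-40,0,0,0,0,-1],[-15,-30,0,0,0,0,-1],[-10,-20,0,0,0,0,-1],[0,-10,0,0,0,0,-1],[0,0,0,0,0,0,-1]]]';python3 look.py c0;  python3 -c "
import cv2,numpy as np
a=cv2.imread('pics/c0_scene.png')[170:330,180:400];b=cv2.imread('pics/c0_top.png')[180:300,220:420]
cv2.imwrite('pics/v10.png',np.vstack([cv2.resize(a,(440,320),interpolation=3),cv2.resize(b,(440,264),interpolation=3)]))"
```

```text
time_s: 19.18
eef_pos: [536.2, -285.7, 247.9]
ee_rot: [0.114, 0.7, 0.696, -0.114]
force: [-0.0, 0.2, -2.9]
grip_width: 0.12
grip_force: 97.9
scene area,x,y: [(169, 2, -44), (50, -80, -34), (84, 12, 132), (43, -30, 148)] 346
top area,x,y: [(123, -1, -47), (31, -82, -38), (70, 10, 130), (38, -32, 144)] 262
19.275 [ 536.4 -284.9  247.9] tilt 18.5 [-0.58  0.44  1.36 -0.29  1.18 -0.48] [ 0.09  0.37 -3.44]
left area 127
```

```bash
python3 -c "
import cv2,numpy as np
for f in('a5','c0'):
  im=cv2.imread(f'pics/{f}_scene.png').astype(int);r,g,b=im[:,:,2],im[:,:,1],im[:,:,0]
  m=((r>1.6*g)&(r-b>14)).astype(np.uint8);m[:, :195]=0;m[:200]=0;m[300:]=0;m[:,283:]=0
  print(f,[(s[4],c.round().tolist()) for s,c in zip(*cv2.connectedComponentsWithStats(m)[2:])][1:])
m2=((r>1.6*g)&(r-b>14))[228:260,310:345]
for q in m2: print(''.join('#' if v else '.' for v in q))
"
```

```text
a5 [(np.int32(99), [267.0, 278.0]), (np.int32(33), [257.0, 290.0])]
c0 []
...................................
...................................
...................................
...................................
...................................
...................................
...................................
...................................
...................................
...................................
................#..................
..............#####................
.............#########.............
.............##########............
............###########............
.............###########...........
.............###########.###.......
.............################......
............##################.....
...........##########.########.....
...........########...########.....
...........########...########.....
...........########....#######.....
...........########.....####.......
............#####..................
...................................
...................................
...................................
...................................
...................................
...................................
...................................
```

View pics/v10.png

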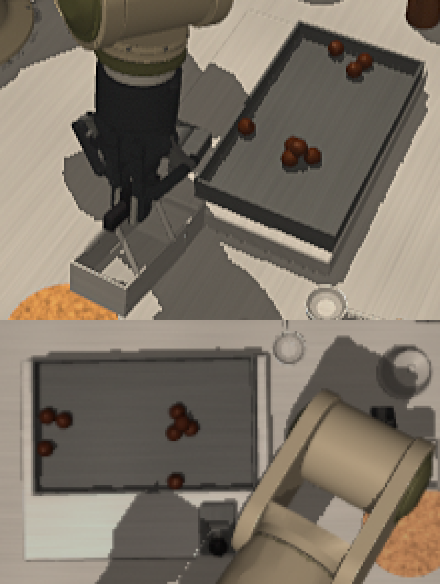

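Seven or eight nuts are out, and the shaker looks empty. The cluster's area (169 px against about 43 for one nut) points to four nuts there. That gives left 3, near wall 1, cluster 4, with only one clearly in the right third. I won't touch a nut with the gripper. Instead I'll nudge the cluster's far-side nut (x≈16, y≈−45) to the right with the shaker's back wall.

```bash
python3 -m handwheel '[[[5,15,0,3,0,0,-1],[10,35,0,4,0,0,-1],[15,50,0,4,0,0,-1],[16,55,0,4,0,0,-1],[16,55,0,4,0,0,-1],[16,50,0,4,0,0,-1],[12,40,0,3,0,0,-1],[6,22,0,2.5,0,0,-1]]]'>/dev/null; python3 -m handwheel '[[[2,9,0,0,0,0,-1],[0,0,-25,0,0,0,-1],[0,0,-25,0,0,0,-1],[0,0,-15,0,0,0,-1],[0,0,0,0,0,0,-1],[0,0,0,0,0,0,-1]]]';python3 look.py d0
```

```text
time_s: 21.02
eef_pos: [634.5, 45.3, 184.2]
ee_rot: [-0.061, 0.706, 0.703, 0.062]
force: [0.5, 0.7, -3.1]
grip_width: 0.121
grip_force: 97.8
scene area,x,y: [(165, 2, -43), (45, -79, -35), (18, -32, 141)] 228
top area,x,y: [(39, 7, 130), (37, -32, 145)] 76
21.125 [634.4  45.3 184.1] tilt 10.0 [-0.18  0.61  1.23  0.18  1.33 -0.22] [ 0.55  0.05 -2.88]
left area 18
```

```bash
python3 -m handwheel '[[[0,0,-12,0,0,0,-1],[0,0,-9,0,0,0,-1],[0,0,-5,0,0,0,-1],[0,0,0,0,0,0,-1]]]';python3 -m handwheel '[[[0,-6,0,0,0,0,-1],[0,-6,0,0,0,0,-1],[0,-6,0,0,0,0,-1],[0,-6,0,0,0,0,-1],[0,-5,0,0,0,0,-1],[0,-4,0,0,0,0,-1],[0,0,0,0,0,0,-1]]]';python3 look.py d1
```

```text
time_s: 21.62
eef_pos: [633.9, 45.4, 156.5]
ee_rot: [-0.062, 0.706, 0.703, 0.061]
force: [-0.4, -0.4, -2.2]
grip_width: 0.122
grip_force: 97.9
time_s: 22.5
eef_pos: [634.1, 12.1, 157.0]
ee_rot: [-0.062, 0.706, 0.703, 0.061]
force: [0.7, -0.4, -2.7]
grip_width: 0.12
grip_force: 97.9
scene area,x,y: [(53, 18, -56), (117, -11, -52), (43, -80, -35)] 213
top area,x,y: [(34, -6, -48), (66, 9, 130), (38, -32, 144)] 138
22.6 [634.   12.5 157. ] tilt 10.0 [-0.23  0.63  1.26  0.18  1.29 -0.28] [-0.08  0.03 -2.06]
left area 0
```

```bash
python3 -m handwheel '[[[0,-5,0,0,0,0,-1],[0,-5,0,0,0,0,-1],[0,-5,0,0,0,0,-1],[0,-3,0,0,0,0,-1],[0,0,0,0,0,0,-1],[0,0,0,0,0,0,-1]]]'>/dev/null;python3 look.py d2; python3 -m handwheel '[[[0,5,5,0,0,0,-1],[0,8,15,0,0,0,-1],[0,0,35,0,0,0,-1],[0,-20,40,-5,0,0,-1],[-10,-50,10,-5,0,0,-1],[-20,-60,0,0,0,0,-1],[-20,-60,0,0,0,0,-1],[-20,-60,0,0,0,0,-1]]]'>/dev/null;python3 -m handwheel '[[[-20,-50,0,0,0,0,-1],[-15,-40,0,0,0,0,-1],[0,-10,0,0,0,0,-1],[0,0,0,0,0,0,-1]]]';python3 look.py d3; python3 -c "
import cv2,numpy as np
from h import *
for f,rr in(('scene',(220,265,295,350)),('top',(208,262,280,330))):
  im=cv2.imread(f'pics/d3_{f}.png').astype(int);r,g,b=im[:,:,2],im[:,:,1],im[:,:,0]
  for q in r[rr[0]:rr[1],rr[2]:rr[3]]*((r>1.5*g)&(r-b>12))[rr[0]:rr[1],rr[2]:rr[3]]:
    s=''.join('%x'%(v//10) if v and v<160 else '.' for v in q)
    if s.strip('.'): print(s)
"
```

```text
scene area,x,y: [(50, 18, -74), (140, -15, -57), (46, -80, -35)] 236
top area,x,y: [(22, -7, -63), (71, 10, 129), (38, -32, 144)] 131
23.45 [634.   -5.5 157. ] tilt 10.0 [-0.26  0.64  1.26  0.18  1.29 -0.3 ] [ 0.35  0.74 -3.02]
left area 5
time_s: 24.95
eef_pos: [530.1, -340.1, 262.6]
ee_rot: [0.0, 0.709, 0.705, 0.0]
force: [-0.2, 0.6, -3.0]
grip_width: 0.129
grip_force: 97.9
scene area,x,y: [(51, -25, -70), (159, 1, -57), (51, -80, -34), (85, 12, 132), (45, -30, 148)] 391
top area,x,y: [(33, -27, -73), (71, 5, -69), (34, -13, -38), (31, -81, -38), (71, 10, 129), (38, -32, 144)] 278
25.05 [ 530.4 -339.1  262.4] tilt 0.2 [-0.75  0.54  1.13  0.    1.47 -0.75] [-0.04 -0.16 -2.79]
left area 130
......6766.............................................
.....689875............................................
.....7889648...........................................
....37788544...........................................
....35677544...........................................
....34666544...........................................
....33554444...........................................
......34
[... 2063 characters left out ...]
...556654.......33...................
.................55543.......4443.................
.................544........455543................
............................566554................
............................566653................
............................555443................
.............................4444.................
...................223............................
.................43343............................
.................557643...........................
................5568754...........................
.................568653...........................
.................45653............................
..................443.............................
```

All eight are accounted for: left 3, middle 2 (y≈−38), right 3 (y≈−61…−75). Next I set the shaker back on the trivet.

```bash
python3 -m handwheel '[[[-20,-5,0,0,0,0,-1],[-40,-10,0,0,0,0,-1],[-22,-5,-20,0,0,0,-1],[0,0,-40,0,0,0,-1],[0,0,-40,0,0,0,-1],[0,0,-30,0,0,0,-1],[0,0,-15,0,0,0,-1],[0,0,0,0,0,0,-1]]]'; python3 -m handwheel '[[[0,0,-8,0,0,0,-1],[0,0,-5,0,0,0,-1],[0,0,-2,0,0,0,-1],[0,0,-1,0,0,0,-1],[0,0,0,0,0,0,-1],[0,0,0,0,0,0,-1]]]'
```

```text
time_s: 26.05
eef_pos: [448.1, -359.9, 117.0]
ee_rot: [-0.0, 0.709, 0.706, 0.0]
force: [0.0, -0.4, -2.8]
grip_width: 0.122
grip_force: 97.9
time_s: 26.8
eef_pos: [447.8, -360.6, 101.1]
ee_rot: [0.0, 0.709, 0.705, -0.0]
force: [-0.4, 0.2, -3.2]
grip_width: 0.122
grip_force: 98.1
```

```bash
python3 -m handwheel '[[[0,0,-1,0,0,0,-1],[0,0,0,0,0,0,-1],[0,0,0,0,0,0,-0.5],[0,0,0,0,0,0,0.2],[0,0,0,0,0,0,1],[0,0,0,0,0,0,1],[0,0,0,0,0,0,1],[0,0,0,0,0,0,1]]]'; python3 -m handwheel '[[[0,0,20,0,0,0,1],[0,0,40,0,0,0,1],[0,0,40,0,0,0,1],[0,0,40,0,0,0,1],[-20,40,0,0,0,0,1],[-20,50,0,0,0,0,1],[-20,50,0,0,0,0,1],[0,0,0,0,0,0,1]]]';python3 look.py e0;python3 - <<'E'
from h import *
# shaker check: dark bar px near trivet, top view
for n,box in(("top",(245,310,375,440)),("scene",(280,370,160,260))):
    im=cv2.imread(f"pics/e0_{n}.png").astype(int)[box[0]:box[1],box[2]:box[3]]
    m=(im.max(2)<60).astype(np.uint8);k,_,st,ce=cv2.connectedComponentsWithStats(m)
    for i in range(1,k):
        if st[i,4]>40: c=ce[i]+[box[2],box[0]];print(n,st[i],c.round(1),onz(n,c,104 if n=="top" else 101).round(1))
E
```

```text
time_s: 27.8
eef_pos: [447.8, -360.5, 100.0]
ee_rot: [0.0, 0.709, 0.705, 0.0]
force: [-0.5, -0.1, -0.2]
grip_width: 1.0
grip_force: 0.0
time_s: 28.8
eef_pos: [386.9, -218.1, 240.4]
ee_rot: [0.0, 0.708, 0.706, 0.0]
force: [-0.0, -0.7, -1.0]
grip_width: 0.997
grip_force: 0.0
scene area,x,y: [(51, -25, -70), (154, 1, -57), (52, -80, -34), (85, 12, 132), (43, -30, 148)] 385
top area,x,y: [(33, -27, -73), (71, 5, -70), (32, -81, -38), (33, -13, -37), (71, 10, 130), (39, -32, 144)] 279
28.9 [ 388.  -220.7  240.4] tilt 0.3 [-0.78  0.15  1.73 -0.    1.26 -0.78] [-0.51 -0.2   0.41]
left area 128
top [ 0 29  8 16 89] [377.8 279.9] [ 433.7 -254.8  104. ]
top [ 23  28  29   6 121] [412.  275.4] [ 446.7 -356.8  104. ]
scene [ 29  22  27  35 257] [202.4 318.6] [ 449.9 -357.2  101. ]
```

```bash
python3 -m handwheel '[[[-4,45,0,0,0,0,-1],[-4,50,0,0,0,0,-1],[-1,45,0,0,0,0,-1],[0,0,-40,0,0,0,-1],[0,0,-40,0,0,0,-1],[0,0,-30,0,0,0,-1],[0,0,-15,0,0,0,-1],[0,0,0,0,0,0,-1]]]' 20; python3 -m handwheel '[[[0,0,0,0,0,0,-1],[10,0,0,0,0,0,-1],[10,0,0,0,0,0,-1],[10,0,0,0,0,0,-1],[10,0,0,0,0,0,-1],[8,0,0,0,0,0,-1],[6,0,0,0,0,0,-1],[0,0,0,0,0,0,-1]]]';python3 look.py f0|tail -2; python3 -c "
from h import *
for n,b in(('scene',(195,250,240,310)),('top',(255,300,300,340))):
  im=cv2.imread(f'pics/f0_{n}.png').astype(int)[b[0]:b[1],b[2]:b[3]].max(2)
  print(n)
  for q in im[::2]: print(''.join('#' if v<35 else '.' for v in q))
"
```

```text
time_s: 29.9
eef_pos: [378.9, -81.1, 114.2]
ee_rot: [-0.001, 0.709, 0.705, -0.0]
force: [-0.5, 0.4, 0.2]
grip_width: 0.002
grip_force: 0.0
time_s: 30.9
eef_pos: [433.1, -80.5, 114.9]
ee_rot: [0.0, 0.709, 0.705, 0.0]
force: [-0.1, -0.1, -0.2]
grip_width: -0.001
grip_force: 0.0
31.0 [432.7 -80.5 114.9] tilt 0.3 [-0.45  0.3   1.91  0.    0.93 -0.45] [-0.26  0.71 -0.06]
left area 128
scene
.################################.....................................
.################################.....................................
..###############################.....................................
#...#############################.....................................
#.....##########################.##...................................
###############################...#...................................
.#######.########################.....................................
..#####...#######################.....................................
....####..####################...........###..........................
.....#######################..............#...........................
.
[... 1523 characters left out ...]
...
........................................
........................................
........................................
........................................
........................................
........................................
........................................
........................................
........................................
........................................
........................................
........................................
........................................
........................................
........................................
........................................
........................................
```

```bash
python3 -m handwheel '[[[4,0,0,0,0,0,-1],[4,0,0,0,0,0,-1],[4,0,0,0,0,0,-1],[3,0,0,0,0,0,-1]]]'; python3 -m handwheel '[[[2,0,0,0,0,0,-1],[2,0,0,0,0,0,-1]]]'
```

```text
time_s: 31.5
eef_pos: [446.6, -80.3, 114.6]
ee_rot: [-0.002, 0.709, 0.706, -0.001]
force: [-16.5, -2.4, 7.3]
grip_width: -0.0
grip_force: 8.6
time_s: 31.75
eef_pos: [447.3, -80.2, 114.4]
ee_rot: [-0.005, 0.708, 0.706, -0.004]
force: [-37.8, -5.3, 21.8]
grip_width: 0.002
grip_force: 19.0
```

```bash
python3 look.py f1|tail -2; python3 -m handwheel '[[[2,0,0,0,0,0,-1],[2,0,0,0,0,0,-1]]]'; python3 -m handwheel '[[[2,0,0,0,0,0,-1],[2,0,0,0,0,0,-1]]]'
```

```text
31.85 [447.2 -80.2 114.5] tilt 0.8 [-0.43  0.33  1.86 -0.01  0.96 -0.43] [-32.11  -4.69  19.02]
left area 128
time_s: 32.1
eef_pos: [448.0, -80.1, 114.2]
ee_rot: [-0.009, 0.708, 0.706, -0.007]
force: [-60.1, -10.0, 35.7]
grip_width: -0.001
grip_force: 30.6
time_s: 32.35
eef_pos: [448.7, -80.0, 114.1]
ee_rot: [-0.012, 0.707, 0.707, -0.011]
force: [-82.0, -11.6, 51.1]
grip_width: -0.002
grip_force: 42.5
```

The toggle is at its end stop, since the force is now rising steeply. I'll back off and check.

```bash
python3 -m handwheel '[[[-5,0,0,0,0,0,-1],[-10,0,0,0,0,0,-1],[-30,0,0,0,0,0,-1],[-30,0,0,0,0,0,-1],[0,0,50,0,0,0,-1],[0,-30,50,0,0,0,-1],[0,-60,20,0,0,0,-1],[0,-60,0,0,0,0,-1]]]'; python3 -m handwheel '[[[0,-40,0,0,0,0,-1],[0,-20,0,0,0,0,-1],[0,0,0,0,0,0,-1],[0,0,0,0,0,0,-1]]]';python3 look.py g0
python3 - <<'E'
from h import *
for n,b in(("scene",(195,250,250,310)),("top",(255,295,305,335))):
    im=cv2.imread(f"pics/g0_{n}.png").astype(int)[b[0]:b[1],b[2]:b[3]]
    m=(im.max(2)<38).astype(np.uint8);k,_,st,ce=cv2.connectedComponentsWithStats(m)
    print(n,[(st[i,4],(ce[i]+[b[2],b[0]]).round(1).tolist(),onz(n,ce[i]+[b[2],b[0]],112).round().tolist()) for i in range(1,k) if st[i,4]>15])
for L in(-.5,.3,.5): X=[447+50*np.sin(L),-80,67+50*np.cos(L)];print(L,proj("scene",X)[0].round(1),proj("top",X)[0].round(1))
for n,box in(("top",(245,310,395,440)),("scene",(280,370,160,260))):
    im=cv2.imread(f"pics/g0_{n}.png").astype(int)[box[0]:box[1],box[2]:box[3]]
    m=(im.max(2)<60).astype(np.uint8);k,_,st,ce=cv2.connectedComponentsWithStats(m)
    print(n,[(ce[i]+[box[2],box[0]]).round(1) for i in range(1,k) if st[i,4]>60])
E
```

```text
time_s: 33.35
eef_pos: [385.5, -232.1, 237.0]
ee_rot: [0.003, 0.709, 0.706, 0.0]
force: [1.3, 0.4, 0.0]
grip_width: 0.0
grip_force: 0.0
time_s: 33.85
eef_pos: [385.0, -288.6, 234.8]
ee_rot: [-0.0, 0.709, 0.706, 0.0]
force: [0.2, -0.6, 0.2]
grip_width: 0.002
grip_force: 0.0
scene area,x,y: [(51, -25, -70), (158, 1, -57), (53, -80, -34), (86, 13, 132), (43, -30, 148)] 391
top area,x,y: [(33, -27, -73), (71, 5, -69), (32, -81, -38), (33, -13, -37), (70, 10, 129), (39, -32, 144)] 278
33.95 [ 385.  -288.7  235. ] tilt 0.2 [-0.89  0.23  1.65  0.    1.26 -0.88] [-0.5   0.17  0.73]
left area 129
scene [(np.int32(72), [297.0, 232.9], [524.0, -60.0, 112.0]), (np.int32(61), [276.0, 230.8], [474.0, -78.0, 112.0]), (np.int32(27), [281.4, 244.4], [508.0, -109.0, 112.0])]
top [(np.int32(56), [318.6, 267.4], [471.0, -79.0, 112.0])]
-0.5 [258.1 224.6] [318.9 283.8]
0.3 [271.1 228.9] [318.9 270.6]
0.5 [274.5 231.2] [318.9 267.5]
top [array([412.9, 274.5]), array([403.5, 288.1])]
scene [array([202. , 318.8])]
```

The switch ball is now at (471–474, −79), which is the fully-on position. The nuts and shaker are unchanged and the arm is clear, so I'm handing in.

```bash
python3 -c "
from rig import *
print(finish_job())"
```

```text
the job is handed in; nothing more can be done
None
```

The job is handed in, with no verdict shown: by my camera measurements the eight chestnuts lie 3 left, 2 middle and 3 right, the empty shaker stands upright mid-trivet and the switch is fully on; I used the shaker's back wall to nudge some chestnuts into the right third, and pressed the switch to about 97 N against its stop before backing off.

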